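# Touch open the photometer lid

## Task

Open the lid of the photometer with the blue touch pad for the next sample: press the pad so that the catch lets go and the lid springs ajar, then with a fingertip push the lid up and over until it rests fully open on its own. Use the fingertips only, without gripping the lid or picking anything up. Leave the yellow photometer shut and the glassware and bottles standing where they are.

Things in the scene. Friction and masses are not known exactly. Their poses are not given: they have to be found in the camera images.
- blue_unit: Photometer with blue pad, fixed: white case 200 (x) x 160 (y) mm, blue band on its front (own -x); origin under its centre, on the bench; z up. Deck under the lid 100 mm above the bench, with a well 85 x 100 x 50 mm deep; cheeks beside the lid, 12 mm wide, and the housing behind it reach 119 mm. Without the press the lid cannot be opened.
- blue_lid (a joint): blue lid's hinge angle, rad: 0 shut and caught; below 0 pressed, stop at -0.05; above 0 open, front edge up. Touch latch: pressed past -0.03 (4 mm at the pad, 2 to 3 N) the catch lets go; as the finger leaves, a sprung pin quickly lifts the lid to 0.51 (ajar), where it rests. Above that it swings freely: before 1.5 it falls back to ajar, past 1.57 to its stop at 1.85, fully open.
- blue_pad (a point): Middle of the blue touch pad (60 mm along y, 26 along x) on that lid's top, 17 mm behind its front edge, 118.5 mm above the bench when shut. Turns with the lid: x from front edge to hinge, z out of its top. Lid: grey plate 135 (x) x 122 (y) x 10 mm; below it, 45 mm to +y, 20 mm behind the front edge, hangs a steel striker 14 mm wide, 20 mm long.
- blue_hinge (a point): Middle of the blue lid's hinge line, which runs along the unit's y: 50 mm behind the unit's centre, 107 mm above the bench, level with the underside of the shut lid; the lid's front edge is 135 mm from it. Axes as the unit's.
- yellow_unit: Photometer with yellow pad, fixed: white case 200 (x) x 160 (y) mm, yellow band on its front (own -x); origin under its centre, on the bench; z up. Deck under the lid 100 mm above the bench, with a well 85 x 100 x 50 mm deep; cheeks beside the lid, 12 mm wide, and the housing behind it reach 119 mm. Without the press the lid cannot be opened.
- yellow_lid (a joint): yellow lid's hinge angle, rad: 0 shut and caught; below 0 pressed, stop at -0.05; above 0 open, front edge up. Touch latch: pressed past -0.03 (4 mm at the pad, 2 to 3 N) the catch lets go; as the finger leaves, a sprung pin quickly lifts the lid to 0.51 (ajar), where it rests. Above that it swings freely: before 1.5 it falls back to ajar, past 1.57 to its stop at 1.85, fully open.
- yellow_pad (a point): Middle of the yellow touch pad (60 mm along y, 26 along x) on that lid's top, 17 mm behind its front edge, 118.5 mm above the bench when shut. Turns with the lid: x from front edge to hinge, z out of its top. Lid: grey plate 135 (x) x 122 (y) x 10 mm; below it, 45 mm to +y, 20 mm behind the front edge, hangs a steel striker 14 mm wide, 20 mm long.
- yellow_hinge (a point): Middle of the yellow lid's hinge line, which runs along the unit's y: 50 mm behind the unit's centre, 107 mm above the bench, level with the underside of the shut lid; the lid's front edge is 135 mm from it. Axes as the unit's.
- jar: Loose glass jar with a blue cap, 48 mm across, 85 mm tall, standing; origin at its underside.
- beaker: Loose glass beaker, 68 mm across, 90 mm tall; origin at its underside.
- tumbler: Loose orange drinking tumbler, 72 mm across, 185 mm tall; origin at its underside.
- wash_bottle: Loose white wash bottle with a blue cap, 66 mm across, 170 mm tall; origin at its underside.

How it is judged:
By the outcome, as a careful person would: the job done as asked, in the order asked, and still so for the second after the job is handed in, with the robot touching nothing.
It also fails if it takes over 54 s, if anything falls off the work surface, if the arm or the gripper's body presses on something with over 40 N, if the wrist force passes 120 N, or if a joint passes its speed limit or range.

## Robot

A 6-joint arm with a two-finger parallel gripper is mounted at the origin on the work surface. World frame = base frame: x ahead of the robot, y to its left, z up, the work surface at z = 0. Lengths are in mm, angles in rad, forces in N, time in s.
With the tool pointing down it reaches from about 350 to 975 mm from the base axis. Payload 7.1 kg.
Tool frame: the origin (TCP) lies at the centre of the arm's flange, where the gripper is bolted on; the fingertips stand 182 mm ahead of it and the grasp point (between the pads) lies 163 mm ahead of it; z points along the fingers, y is the direction in which the jaws open and shut (so a half turn about z gives the same grasp; the last joint's range is limited). The gripper opens to 88 mm and grips with 3 to 60 N. Pads are 20 mm wide; open, the fingers measure 115 mm over their backs; the gripper's body (75 mm by 178 mm) begins 61 mm behind the grasp point.
Start: joints at [1.287, 0.423, 1.63, -0, 1.089, -0.019], TCP at [163.541, 603.209, 404.675] pointing down, gripper open.
Joint ranges: [-3, 3], [-0.9, 2.11], [0.09, 2.58], [-1.31, 4.45], [0.11, 2.69], [-2.54, 2.54]. Speed limits (rad/s): [2.39, 2.39, 3.01, 3.14, 3.14, 3.14].

## Interface

Orientations are given as a rotation vector (axis times angle).
In Python, from workcell import get_obs, get_image, camera_params, workorder, search_frame, silhouettes gives the robot as it stands.
- The arm moves only by the tool play_rows, never from a script. Its arguments are lists of equal length, an entry for each row: "travel": the shift along the tool's x, y, z in units of 25 mm (1.0 is 25 mm), a list of three; "angular": the turn, a rotation vector about the tool's x, y, z in units of 8 degrees (1.0 is 8 degrees), a list of three; "claw": the opening, from -1 (shut) to 1 (fully open), so that 0 is half open. A call has 1 to 20 rows; each row is the pose to reach, as a shift and turn from the pose measured when the call began, along the tool's axes at that moment; what a row does not reach only later rows make up. A row lasts 1/8 s, in which the tool goes at most 62.5 mm and 10.7 degrees, less where a joint would pass 70% of its speed; a pose out of reach is approached as far as the arm can. A call with a gripper value outside its range is refused whole. The fingers move at their own pace and stop on an object; the grip force is fixed at half the most. Time passes only in rows, so rows that repeat a pose let the fingers close. It gives the time, the measured TCP pose, the force and the opening at its end, in the units of the state.
- get_obs(): the state, without advancing time (a new reading comes with each control period).
- get_image(name): name is "side" or "top" or "wrist"; returns the picture (384x512x3 uint8, blue, green, red); there is no depth.
- camera_params(name): a dict with "mtx" (3x3 intrinsics, pixels), "R" (3x3) and "t" (3): a world point X has camera coordinates R X + t; the wrist camera has in their place "T_tool_cam" (4x4, takes a point from camera to tool coordinates, whose origin is the TCP and whose axes are the flange's). Camera axes: x right, y down, z forward; pixel columns grow to the right and rows downward; lengths in mm; the calibration is good to about 2 mm. A picture is of the moment at which its call begins: read the wrist's pose just before it. camera_params takes no time and is no camera call.
- workorder.close_job(): hands the job in, once; it reports no verdict.
Trained networks look in the newest picture that a camera, given by its name, has taken for a name from the list of things; names that differ only in an ending like _2 or _b are one class to them, and where a whole thing is asked for, a point or a joint stands for the part that bears it (a point fixed in the world has none). Each returns a list of dicts, best first, with "conf" (0 to 1); they miss things now and then, are a little off and sometimes report something else, mostly with a low value. They report only what shows in the picture. A call takes as long as a camera call.
- search_frame(camera, thing): "location" ([x, y, z] in mm, in world coordinates, good to about 4 mm: the middle of the surface that is visible of it).
- silhouettes(camera, thing): "mask" (384x512 bool, what is visible of it).
The state is a dict: "t": time; "qpos": joint angles; "qvel": joint speeds; "joint_torque": joint torques, N m; "ee_pos": TCP position; "orientation": TCP orientation; "ft_force": force on the tool from outside, world axes, zero at the start; "moment": the same for the moment, N m; "width": finger opening in mm.
Only numpy, scipy, OpenCV 4.12 (cv2) and the standard library are available. Lean on these libraries where they do the work, as an engineer would, in place of code of your own. Each camera call takes 0.05 s, during which the arm holds its last target. There are 200 camera calls.

## Working session

There is one attempt and no reset: what is moved stays moved. The work goes in short steps, Python scripts to look and compute and a tool call to move; the robot and the scene stay as the last step left them, time stands still between calls to the robot, and variables do not carry over. Pictures are saved under pics/ and viewed, about 8 in all and at most 12, crops included, and the job is handed in when it is done.

Besides the shell and the picture viewer there is one more tool, called as name(argument=value, ...) on one line, values as JSON. play_rows: Moves the arm, as the interface text tells. Its arguments: {"type":"object","properties":{"travel":{"type":"array","items":{"type":"array","items":{"type":"number"}}},"angular":{"type":"array","items":{"type":"array","items":{"type":"number"}}},"claw":{"type":"array","items":{"type":"number"}}},"required":["travel","angular","claw"]}

```bash
mkdir -p pics; python3 - <<'E'
from workcell import *
import cv2,numpy as np
o=get_obs();print(o['t'],o['ee_pos'],o['orientation'],o['width'])
a=get_image('top');b=get_image('side')
cv2.imwrite('pics/a.png',a);cv2.imwrite('pics/b.png',b)
for c in('top','side'):
  for n in('blue_unit','blue_lid','blue_pad','blue_hinge','yellow_unit','yellow_pad','jar','beaker','tumbler','wash_bottle'):
    print(c,n,[(np.round(d['location']),round(d['conf'],2)) for d in search_frame(c,n)[:2]])
for c in('top','side'):
  p=camera_params(c);print(c,-p['R'].T@p['t'],p['R'][2])
E
```

```text
0.0 [163.47422151 602.95420485 403.93669458] [-4.14717669e-01 -3.11385101e+00  2.29148105e-03] 87.82128419162063
top blue_unit [(array([543., 219., 115.]), 0.86)]
top blue_lid [(array([522., 231., 118.]), 0.91)]
top blue_pad [(array([522., 226., 116.]), 0.76)]
top blue_hinge [(array([541., 221., 118.]), 0.61)]
top yellow_unit [(array([ 584., -211.,  120.]), 0.84)]
top yellow_pad [(array([ 564., -209.,  122.]), 0.79)]
top jar [(array([448., -11.,  87.]), 0.56)]
top beaker [(array([796., -13.,  38.]), 0.77)]
top tumbler [(array([ 603., -415.,  173.]), 0.68)]
top wash_bottle [(array([550., 398., 115.]), 0.92), (array([522., 228., 117.]), 0.16)]
side blue_unit [(array([519., 187., 114.]), 0.76)]
side blue_lid [(array([522., 221., 118.]), 0.93)]
side blue_pad [(array([519., 226., 118.]), 0.58), (array([ 554., -234.,  114.]), 0.34)]
side blue_hinge [(array([525., 187., 111.]), 0.89)]
side yellow_unit [(array([ 560., -230.,  113.]), 0.7)]
side yellow_pad [(array([ 561., -215.,  122.]), 0.68)]
side jar [(array([443., -24.,  65.]), 0.83), (array([522., 223., 116.]), 0.42)]
side beaker [(array([777., -14.,  62.]), 0.65)]
side tumbler [(array([ 588., -446.,  148.]), 0.79)]
side wash_bottle [(array([546., 395., 110.]), 0.59)]
top [ 479.34655045   27.05198213 1421.24812284] [ 0.11111288 -0.01796287 -0.99364544]
side [  50.62628813 -567.06638907 1010.69552054] [ 0.47005497  0.46955178 -0.74737504]
```

View pics/a.png

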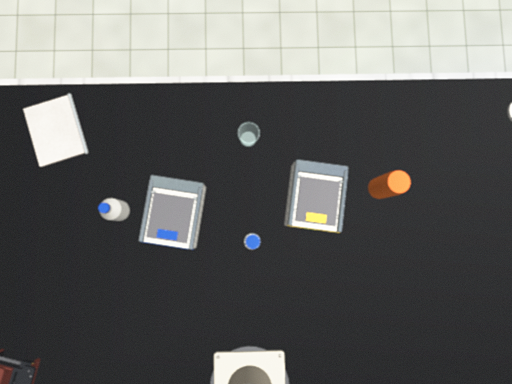

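View pics/b.png

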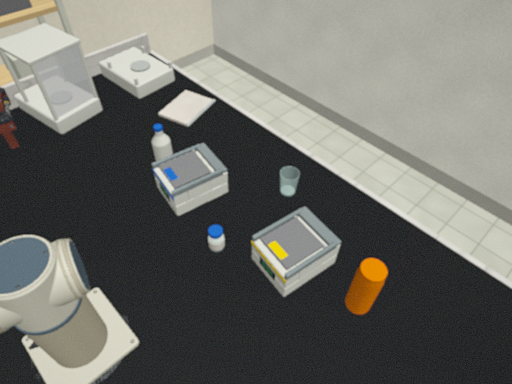

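Top view: the blue unit is at about (172,213) with its pad at (167,235) facing the robot. The yellow unit is at (317,197). The jar (252,241), beaker (249,134), wash bottle (114,210) and tumbler are clear of the blue unit. Next I'll measure the pad and the yaw precisely.

```bash
cat > h.py <<'E'
from workcell import *
import cv2,numpy as np
from scipy.spatial.transform import Rotation as Ro
def cam(c,o=None):
    p=camera_params(c)
    if c!='wrist': return p['mtx'],p['R'],np.array(p['t'])
    T=np.eye(4);T[:3,:3]=Ro.from_rotvec(o['orientation']).as_matrix();T[:3,3]=o['ee_pos']
    W=np.linalg.inv(T@p['T_tool_cam']);return p['mtx'],W[:3,:3],W[:3,3]
def back(uv,z,K,R,t):
    uv=np.asarray(uv,float).reshape(-1,2)
    d=np.c_[uv,np.ones(len(uv))]@np.linalg.inv(K).T@R;C=-R.T@t
    return C+d*((z-C[2])/d[:,2])[:,None]
def rect(mask,z,*k):
    c=max(cv2.findContours(mask.astype(np.uint8),cv2.RETR_EXTERNAL,cv2.CHAIN_APPROX_NONE)[0],key=cv2.contourArea)
    P=back(c,z,*k)[:,:2];r=cv2.minAreaRect(P.astype(np.float32));return np.round(r[0],1),np.round(r[1],1),round(r[2],1)
def blue(im):
    h=cv2.cvtColor(im,cv2.COLOR_BGR2HSV);return cv2.inRange(h,(105,150,60),(125,255,255))>0
E
python3 - <<'E'
from h import *
for c in('top','side'):
    im=get_image(c);k=cam(c);m=silhouettes(c,'blue_lid')[0]['mask'];print(c,'lid',rect(m,117,*k))
    b=blue(im)&(cv2.dilate(m.astype(np.uint8),np.ones((5,5)))>0);print('pad',b.sum(),rect(b,118.5,*k))
    m=silhouettes(c,'blue_unit')[0]['mask'];print('unit',rect(m,119,*k))
E
```

```text
top lid (array([524.4, 228.7]), array([126.4, 136.9]), 79.3)
pad 150 (array([475.8, 236.7]), array([56.1, 22.8]), 80.2)
unit (array([541.1, 221.5]), array([171.7, 203.7]), 80.5)
side lid (array([521.2, 221.4]), array([129.2, 137.8]), 81.3)
pad 85 (array([473.3, 232.7]), array([53.6, 22.5]), 80.0)
unit (array([517. , 180.6]), array([253.8, 230.2]), 79.9)
```

```bash
cat >> h.py <<'E'
yaw=np.radians(-10.2);ux=np.array([np.cos(yaw),np.sin(yaw),0]);uy=np.array([-np.sin(yaw),np.cos(yaw),0]);uz=np.array([0,0,1.])
pad=np.array([474.6,234.8,118.5]);hinge=pad+118*ux+[0,0,-11.5]
def rows(targets):
    "targets: (unit-frame tip offset from hinge [x,y,z], tilt deg from down)"
    o=get_obs();R0=Ro.from_rotvec(o['orientation']);p0=np.array(o['ee_pos'])
    print('t',o['t'],'tip-hinge now',np.round([(p0+R0.as_matrix()[:,2]*182-hinge)@a for a in(ux,uy,uz)],1),'F',np.round(o['ft_force'],1),'w',round(o['width'],1))
    for off,tilt in targets:
        a=np.radians(tilt);z=np.sin(a)*ux-np.cos(a)*uz;M=np.c_[np.cross(uy,z),uy,z]
        tip=hinge+off[0]*ux+off[1]*uy+off[2]*uz;p=tip-182*z
        print(off,tilt,'travel',np.round(R0.inv().apply(p-p0)/25,2),'ang',np.round((R0.inv()*Ro.from_matrix(M)).as_rotvec()/np.radians(8),2),'tcp',np.round(p))
E
python3 -c "
from h import *
rows([((-118,0,45),0)])"
```

```text
t 1.4 tip-hinge now [-489.3  307.5  115.7] F [-0.4 -0.5  0.7] w 87.6
(-118, 0, 45) 0 travel [-15.86 -10.97   2.83] ang [ 0.    0.   -0.62] tcp [475. 235. 334.]
```

play_rows(travel=[[-15.86,-10.97,2.0],[-15.86,-10.97,2.0],[-15.86,-10.97,2.0],[-15.86,-10.97,2.0],[-15.86,-10.97,2.0],[-15.86,-10.97,2.0],[-15.86,-10.97,2.0],[-15.86,-10.97,2.0],[-15.86,-10.97,2.0],[-15.86,-10.97,2.83],[-15.86,-10.97,2.83],[-15.86,-10.97,2.83],[-15.86,-10.97,2.83]], angular=[[0,0,-0.62],[0,0,-0.62],[0,0,-0.62],[0,0,-0.62],[0,0,-0.62],[0,0,-0.62],[0,0,-0.62],[0,0,-0.62],[0,0,-0.62],[0,0,-0.62],[0,0,-0.62],[0,0,-0.62],[0,0,-0.62]], claw=[-1,-1,-1,-1,-1,-1,-1,-1,-1,-1,-1,-1,-1])

```text
t: 3.02
ee_pos: [474.4, 235.4, 334.7]
orientation: [0.278, 3.128, 0.001]
ft_force: [0.6, -0.2, 1.1]
width: 0.5
```

```bash
python3 - <<'E'
from h import *
o=get_obs();im=get_image('wrist');k=cam('wrist',o)
q=lambda P:(lambda v:v[:2]/v[2])(k[0]@(k[1]@P+k[2]))
b=blue(im);n,l,s,c=cv2.connectedComponentsWithStats(b.astype(np.uint8))
for i in range(1,n):
    if s[i,4]>150: print(s[i],rect(l==i,118.5,*k))
for x,y in((-13,-30),(13,-30),(13,30),(-13,30)): cv2.circle(im,tuple(int(v) for v in q(pad+x*ux+y*uy)),3,(0,0,255),-1)
cv2.circle(im,tuple(int(v) for v in q(hinge+uz*12)),3,(0,255,0),-1)
cv2.imwrite('pics/c.png',im)
rows([((-118,0,6),0),((-118,0,45),0)])
E
```

```text
[150 157 211   5 632] (array([438.3, 242.5]), array([139.6,   2.7]), 79.8)
t 3.075 tip-hinge now [-118.1    0.5   45.6] F [-0.2  0.3 -0.6] w 0.4
(-118, 0, 6) 0 travel [-0.01 -0.02  1.58] ang [0.   0.01 0.  ] tcp [475. 235. 295.]
(-118, 0, 45) 0 travel [-0.01 -0.02  0.02] ang [0.   0.01 0.  ] tcp [475. 235. 334.]
```

View pics/c.png

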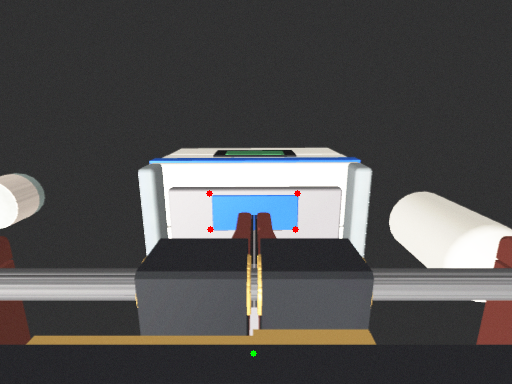

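The wrist view agrees: the projected pad corners, about (210–298, 193–230), land on the blue pad with the fingertips over it. Now I'll press.

play_rows(travel=[[0,-0.02,0.8],[0,-0.02,1.1],[0,-0.02,1.25],[0,-0.02,1.4],[0,-0.02,1.5],[0,-0.02,1.57],[0,-0.02,1.57]], angular=[[0,0,0],[0,0,0],[0,0,0],[0,0,0],[0,0,0],[0,0,0],[0,0,0]], claw=[-1,-1,-1,-1,-1,-1,-1])

```text
t: 3.95
ee_pos: [474.4, 234.8, 295.5]
orientation: [0.279, 3.128, 0.001]
ft_force: [-0.6, 0.8, 2.9]
width: 0.6
```

play_rows(travel=[[0,0,0.04],[0,0,-2],[0,0,-4],[0,0,-4.8],[0,0,-4.8],[0,0,-4.8],[0,0,-4.8]], angular=[[0,0,0],[0,0,0],[0,0,0],[0,0,0],[0,0,0],[0,0,0],[0,0,0]], claw=[-1,-1,-1,-1,-1,-1,-1])

```text
t: 4.82
ee_pos: [473.9, 234.6, 414.0]
orientation: [-0.278, -3.128, 0.001]
ft_force: [-0.5, 0.3, 0.2]
width: 0.9
```

```bash
python3 - <<'E'
from h import *
o=get_obs();im=np.hstack([get_image('wrist')[60:384],cv2.resize(get_image('side')[100:300,60:376],(512,324))])
cv2.imwrite('pics/d.png',cv2.resize(im,(800,253)))
rows([((-200,-8,95),45),((-140,-8,45),45),((-95,-8,40),45)])
E
```

```text
t 4.925 tip-hinge now [-118.6   -0.3  125.3] F [-0.   0.  -0.5] w 0.4
(-200, -8, 95) 45 travel [ 8.41 -0.31  3.35] ang [-0.   -5.63  0.  ] tcp [266. 264. 331.]
(-140, -8, 45) 45 travel [ 6.01 -0.31  5.35] ang [-0.   -5.63  0.  ] tcp [325. 254. 281.]
(-95, -8, 40) 45 travel [ 4.2  -0.31  5.55] ang [-0.   -5.63  0.  ] tcp [369. 246. 276.]
```

View pics/d.png

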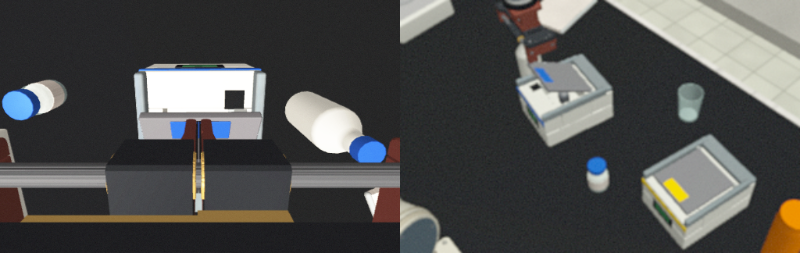

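The lid is ajar: the pad is raised in the wrist view near (200,128), and the striker slot is on the +y side at (235,98). The yellow unit is still shut. Next I'll back off, tilt 45° and go in under the front edge.

```bash
python3 -c "
from h import *
rows([((-170,-8,75),45)])"
```

```text
t 4.925 tip-hinge now [-118.6   -0.3  125.3] F [-0.   0.  -0.5] w 0.4
(-170, -8, 75) 45 travel [ 7.21 -0.31  4.15] ang [-0.   -5.63  0.  ] tcp [295. 259. 311.]
```

play_rows(travel=[[2,-0.3,0],[4,-0.3,0.5],[5.5,-0.3,1.5],[6.5,-0.3,3],[7.2,-0.3,4.15],[7.2,-0.3,4.15],[7.2,-0.3,4.15],[7.2,-0.3,4.15]], angular=[[0,-1,0],[0,-2,0],[0,-3.2,0],[0,-4.4,0],[0,-5.63,0],[0,-5.63,0],[0,-5.63,0],[0,-5.63,0]], claw=[-1,-1,-1,-1,-1,-1,-1,-1])

```text
t: 5.92
ee_pos: [293.9, 268.6, 326.2]
orientation: [0.214, 2.369, -0.104]
ft_force: [0.9, -0.0, 0.0]
width: 0.3
```

```bash
python3 - <<'E'
from h import *
o=get_obs();im=np.hstack([get_image('wrist')[60:384],cv2.resize(get_image('side')[100:300,60:376],(512,324))])
cv2.imwrite('pics/e.png',cv2.resize(im,(800,253)))
print(np.round(o['qpos'],2))
rows([((-115,-8,20),45),((-78,-8,64),45),((-52,-8,82),45)])
E
```

```text
[ 0.91  0.24  2.28 -1.31  0.7   0.61]
t 6.025 tip-hinge now [-174.7   -1.3   88.8] F [ 0.9 -0.4  0.2] w 0.5
(-115, -8, 20) 45 travel [ 0.33 -0.32  3.65] ang [-0.1  -0.14  0.02] tcp [349. 249. 256.]
(-78, -8, 64) 45 travel [-1.96 -0.33  3.4 ] ang [-0.1  -0.14  0.02] tcp [386. 243. 300.]
(-52, -8, 82) 45 travel [-3.21 -0.33  3.61] ang [-0.1  -0.14  0.02] tcp [411. 238. 318.]
```

View pics/e.png

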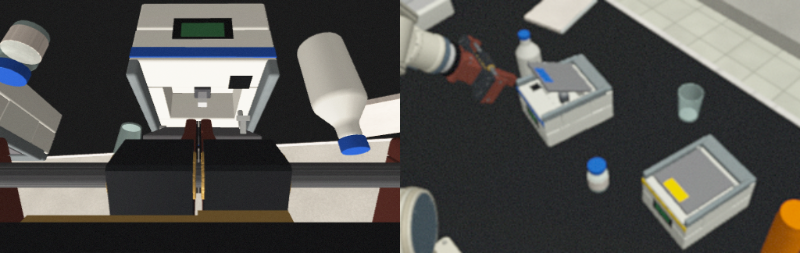

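The gripper is in front, the lid is still ajar, but joint 4 sits at its limit. I'll turn the tool's azimuth 22° toward the arm's.

```bash
sed -i 's/def rows(targets):/def rows(targets,az=22):/; s/z=np.sin(a)\*ux-np.cos(a)\*uz;M=np.c_\[np.cross(uy,z),uy,z\]/b=np.radians(az);vx=np.cos(b)*ux+np.sin(b)*uy;vy=np.cross(uz,vx);z=np.sin(a)*vx-np.cos(a)*uz;M=np.c_[np.cross(vy,z),vy,z]/' h.py; python3 -c "
from h import *
rows([((-170,-8,75),42),((-142,-8,47),42),((-115,-8,20),42)])"
```

```text
t 6.025 tip-hinge now [-174.7   -1.3   88.8] F [ 0.9 -0.4  0.2] w 0.5
(-170, -8, 75) 42 travel [-0.24 -2.19  0.81] ang [-1.98  0.22 -1.99] tcp [303. 211. 317.]
(-142, -8, 47) 42 travel [-0.27 -2.17  2.39] ang [-1.98  0.22 -1.99] tcp [330. 206. 289.]
(-115, -8, 20) 42 travel [-0.3  -2.14  3.92] ang [-1.98  0.22 -1.99] tcp [357. 201. 262.]
```

play_rows(travel=[[0,-1,0.2],[-0.24,-2.19,0.5],[-0.24,-2.19,0.81],[-0.24,-2.19,0.81],[-0.24,-2.19,0.81]], angular=[[-1,0.1,-1],[-1.98,0.22,-1.99],[-1.98,0.22,-1.99],[-1.98,0.22,-1.99],[-1.98,0.22,-1.99]], claw=[-1,-1,-1,-1,-1])

```text
t: 6.65
ee_pos: [309.1, 217.3, 356.0]
orientation: [-0.249, 2.445, 0.083]
ft_force: [-0.2, -0.6, 0.3]
width: 0.6
```

```bash
python3 -c "
from h import *
print(np.round(get_obs()['qpos'],2))
rows([((-142,-8,47),42),((-115,-8,20),42)])"
```

```text
[ 0.68  0.09  2.35 -1.31  0.31  0.11]
t 6.65 tip-hinge now [-170.5   -4.4  108.2] F [-0.2 -0.6  0.3] w 0.6
(-142, -8, 47) 42 travel [ 1.12 -0.59  2.54] ang [-0.04 -0.34 -0.01] tcp [330. 206. 289.]
(-115, -8, 20) 42 travel [ 1.02 -0.99  4.01] ang [-0.04 -0.34 -0.01] tcp [357. 201. 262.]
```

Too close in: the wrist is near its singularity. A 30° tilt with only a small azimuth turn gives more room, and the geometry still works (front edge on the finger flank, then the tip under the lid).

```bash
python3 -c "
from h import *
rows([((-150,-8,70),30),((-122,-8,23),30)],8)"
```

```text
t 6.65 tip-hinge now [-170.5   -4.4  108.2] F [-0.2 -0.6  0.3] w 0.6
(-150, -8, 70) 30 travel [-0.84  0.41  1.79] ang [0.95 1.16 1.43] tcp [351. 236. 335.]
(-122, -8, 23) 30 travel [-0.45  0.    3.91] ang [0.95 1.16 1.43] tcp [378. 231. 288.]
```

play_rows(travel=[[-0.4,0.2,0.6],[-0.84,0.41,1.2],[-0.84,0.41,1.79],[-0.84,0.41,1.79],[-0.84,0.41,1.79],[-0.84,0.41,1.79]], angular=[[0.5,0.6,0.7],[0.95,1.16,1.43],[0.95,1.16,1.43],[0.95,1.16,1.43],[0.95,1.16,1.43],[0.95,1.16,1.43]], claw=[-1,-1,-1,-1,-1,-1])

```text
t: 7.4
ee_pos: [350.3, 236.1, 334.9]
orientation: [0.049, 2.618, -0.013]
ft_force: [-0.1, -0.3, 0.2]
width: 0.6
```

```bash
python3 -c "
from h import *
print(np.round(get_obs()['qpos'],2))
rows([((-136,-8,46),30),((-122,-8,23),30)],8)"
```

```text
[ 0.66  0.21  2.23 -0.86  0.44 -0.13]
t 7.4 tip-hinge now [-150.4   -8.    70.3] F [-0.1 -0.3  0.2] w 0.6
(-136, -8, 46) 30 travel [-0.01 -0.08  1.13] ang [ 0. -0.  0.] tcp [365. 234. 311.]
(-122, -8, 23) 30 travel [-0.03 -0.16  2.2 ] ang [ 0. -0.  0.] tcp [378. 231. 288.]
```

Reached. Now I'll insert under the lid edge.

play_rows(travel=[[0,-0.04,0.6],[0,-0.08,1.13],[0,-0.12,1.7],[-0.03,-0.16,2.2],[-0.03,-0.16,2.2],[-0.03,-0.16,2.2]], angular=[[0,0,0],[0,0,0],[0,0,0],[0,0,0],[0,0,0],[0,0,0]], claw=[-1,-1,-1,-1,-1,-1])

```text
t: 8.15
ee_pos: [378.1, 231.1, 288.0]
orientation: [0.049, 2.617, -0.013]
ft_force: [0.1, 0.5, -0.6]
width: 0.5
```

```bash
python3 - <<'E'
from h import *
o=get_obs();im=np.hstack([get_image('wrist')[60:384],cv2.resize(get_image('side')[130:250,120:310],(512,324))])
cv2.imwrite('pics/f.png',cv2.resize(im,(800,253)))
print(np.round(o['qpos'],2))
rows([((-109,-8,31),30),((-87,-8,60),30),((-59,-8,82),30),((-35,-8,91),30),((-16,-8,95),30),((-1,-8,95),30),((10,-8,93),30)],8)
E
```

```text
[ 0.61  0.33  2.21 -1.1   0.34  0.09]
t 8.25 tip-hinge now [-122.1   -7.8   23.6] F [ 0.1 -0.2 -1. ] w 0.6
(-109, -8, 31) 30 travel [-0.6  -0.07  0.  ] ang [0.01 0.   0.  ] tcp [391. 229. 296.]
(-87, -8, 60) 30 travel [-1.94 -0.2  -0.57] ang [0.01 0.   0.  ] tcp [413. 225. 325.]
(-59, -8, 82) 30 travel [-3.34 -0.35 -0.77] ang [0.01 0.   0.  ] tcp [440. 220. 347.]
(-35, -8, 91) 30 travel [-4.34 -0.49 -0.61] ang [0.01 0.   0.  ] tcp [464. 216. 356.]
(-16, -8, 95) 30 travel [-5.07 -0.59 -0.37] ang [0.01 0.   0.  ] tcp [483. 212. 360.]
(-1, -8, 95) 30 travel [-5.59 -0.68 -0.07] ang [0.01 0.   0.  ] tcp [497. 210. 360.]
(10, -8, 93) 30 travel [-5.92 -0.74  0.21] ang [0.01 0.   0.  ] tcp [508. 208. 358.]
```

View pics/f.png

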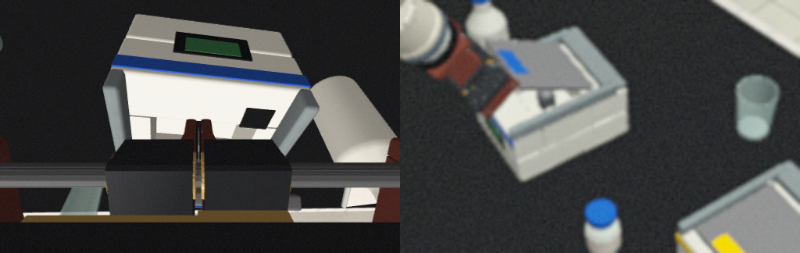

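The fingertip is under the raised front edge, with the lid still ajar. I'll sweep up, first to about 60°.

play_rows(travel=[[-0.6,-0.07,0],[-1,-0.1,-0.15],[-1.5,-0.15,-0.4],[-1.94,-0.2,-0.57],[-2.4,-0.25,-0.65],[-2.9,-0.3,-0.72],[-3.34,-0.35,-0.77],[-3.34,-0.35,-0.77],[-3.34,-0.35,-0.77]], angular=[[0,0,0],[0,0,0],[0,0,0],[0,0,0],[0,0,0],[0,0,0],[0,0,0],[0,0,0],[0,0,0]], claw=[-1,-1,-1,-1,-1,-1,-1,-1,-1])

```text
t: 9.38
ee_pos: [439.9, 220.0, 346.5]
orientation: [0.049, 2.617, -0.012]
ft_force: [-0.1, -0.4, -0.1]
width: 0.3
```

```bash
python3 - <<'E'
from h import *
im=np.hstack([get_image('wrist')[60:384],cv2.resize(get_image('side')[130:250,120:310],(512,324))])
cv2.imwrite('pics/g.png',cv2.resize(im,(800,253)))
rows([((-35,-8,91),30),((-16,-8,95),30),((-1,-8,95),30),((10,-8,93),30),((16,-8,92),30),((-60,-8,110),30)],8)
E
```

```text
t 9.475 tip-hinge now [-59.4  -7.9  81.8] F [-0.2 -0.2 -0.3] w 0.3
(-35, -8, 91) 30 travel [-1.02 -0.14  0.16] ang [0.01 0.   0.01] tcp [464. 216. 356.]
(-16, -8, 95) 30 travel [-1.75 -0.24  0.4 ] ang [0.01 0.   0.01] tcp [483. 212. 360.]
(-1, -8, 95) 30 travel [-2.27 -0.33  0.7 ] ang [0.01 0.   0.01] tcp [497. 210. 360.]
(10, -8, 93) 30 travel [-2.61 -0.39  0.99] ang [0.01 0.   0.01] tcp [508. 208. 358.]
(16, -8, 92) 30 travel [-2.79 -0.42  1.14] ang [0.01 0.   0.01] tcp [514. 207. 357.]
(-60, -8, 110) 30 travel [-0.55  0.   -0.99] ang [0.01 0.   0.01] tcp [439. 220. 375.]
```

View pics/g.png

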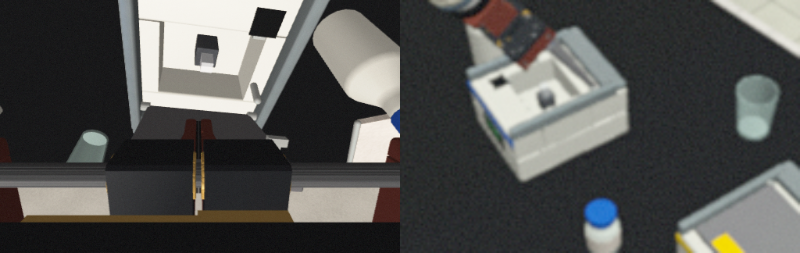

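The lid has risen to about 60°, with its underside seen behind the fingers at (200,125). Now I'll push it over centre.

play_rows(travel=[[-0.5,-0.07,0.08],[-1.02,-0.14,0.16],[-1.4,-0.2,0.28],[-1.75,-0.24,0.4],[-2.0,-0.28,0.55],[-2.27,-0.33,0.7],[-2.45,-0.36,0.85],[-2.61,-0.39,0.99],[-2.79,-0.42,1.14],[-2.79,-0.42,1.14],[-2.79,-0.42,1.14],[-2.79,-0.42,1.14]], angular=[[0,0,0],[0,0,0],[0,0,0],[0,0,0],[0,0,0],[0,0,0],[0,0,0],[0,0,0],[0,0,0],[0,0,0],[0,0,0],[0,0,0]], claw=[-1,-1,-1,-1,-1,-1,-1,-1,-1,-1,-1,-1])

```text
t: 10.98
ee_pos: [513.9, 206.8, 356.6]
orientation: [0.049, 2.618, -0.013]
ft_force: [0.2, -0.2, -0.1]
width: 0.1
```

```bash
python3 - <<'E'
from h import *
im=np.hstack([get_image('wrist')[60:384],cv2.resize(get_image('side')[100:250,80:318],(512,324))])
cv2.imwrite('pics/h.png',cv2.resize(im,(800,253)))
rows([((-60,-8,110),30),((-150,-8,180),30)],8)
E
```

```text
t 11.075 tip-hinge now [15.8 -7.7 92. ] F [ 0.1 -0.2 -0. ] w 0.6
(-60, -8, 110) 30 travel [ 2.24  0.42 -2.13] ang [0.01 0.   0.01] tcp [439. 220. 375.]
(-150, -8, 180) 30 travel [ 3.93  0.93 -6.33] ang [0.01 0.   0.01] tcp [351. 236. 445.]
```

View pics/h.png

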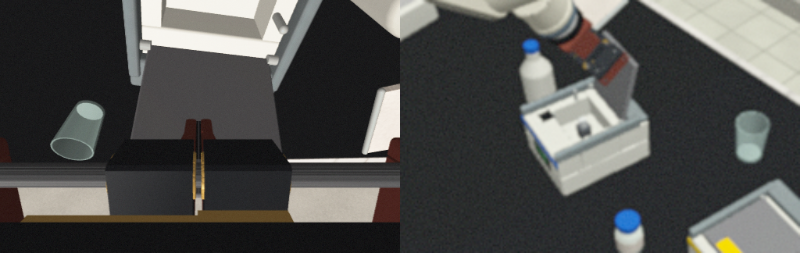

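The lid is past vertical, leaning back. I'll withdraw straight back from it, then up.

play_rows(travel=[[0.7,0.1,-0.6],[1.5,0.3,-1.4],[2.24,0.42,-2.13],[3,0.7,-4],[3.93,0.93,-6.33],[3.93,0.93,-6.33],[3.93,0.93,-6.33],[3.93,0.93,-6.33]], angular=[[0,0,0],[0,0,0],[0,0,0],[0,0,0],[0,0,0],[0,0,0],[0,0,0],[0,0,0]], claw=[-1,-1,-1,-1,-1,-1,-1,-1])

```text
t: 12.08
ee_pos: [351.3, 235.9, 443.5]
orientation: [0.049, 2.619, -0.014]
ft_force: [-0.2, -0.0, 0.3]
width: 0.6
```

```bash
python3 - <<'E'
from h import *
im=np.hstack([get_image('top'),get_image('side')])
cv2.imwrite('pics/i.png',cv2.resize(im,(800,300)))
for n in('jar','beaker','tumbler','wash_bottle','yellow_pad','blue_lid'):
    print(n,[(c,np.round(d['location']),round(d['conf'],2)) for c in('top','side') for d in search_frame(c,n)[:1]])
# predicted front-edge ends of lid at angles (side camera)
K,R,t=cam('side')
for th in(1.57,1.85):
    for y in(-61,61):
        P=hinge+135*(-np.cos(th)*ux+np.sin(th)*uz)+y*uy;v=K@(R@P+t);print(th,y,np.round(v[:2]/v[2]*np.array([400/512,300/384])+[400,0]))
rows([])
E
```

```text
jar [('top', array([446., -11.,  85.]), 0.71), ('side', array([444., -23.,  62.]), 0.84)]
beaker [('top', array([796., -13.,  42.]), 0.8), ('side', array([778., -15.,  62.]), 0.72)]
tumbler [('top', array([ 608., -412.,  173.]), 0.61), ('side', array([ 587., -448.,  150.]), 0.57)]
wash_bottle [('side', array([548., 389., 100.]), 0.94)]
yellow_pad [('top', array([ 565., -209.,  120.]), 0.83), ('side', array([ 562., -216.,  118.]), 0.56)]
blue_lid [('top', array([609., 209., 194.]), 0.8), ('side', array([613., 204., 184.]), 0.6)]
1.57 -61 [563. 111.]
1.57 61 [548.  94.]
1.85 -61 [571. 108.]
1.85 61 [556.  92.]
t 12.775 tip-hinge now [-150.    -7.8  180. ] F [-0.4 -0.8 -0.1] w 0.3
```

View pics/i.png

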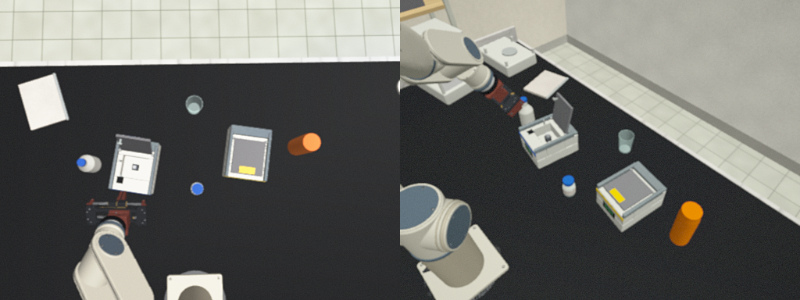

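```bash
python3 -c "
from workcell import workorder
print(workorder.close_job())"
```

```text
the job is handed in; nothing more can be done
None
```

The blue photometer's lid is open and resting on its stop by itself, and I handed the job in at about 12.8 s of the 54 s allowed.

**What I did:** I pressed the blue pad with closed fingertips, about 5 mm deep and at about 3 N. The catch let go and the lid sprang ajar. I then slid the fingertips under the lid's front edge, pushed it up past vertical, and withdrew the arm clear of everything.

**Last checks:**
- **Lid:** in the side picture its free edge is within a pixel or two of where full opening (1.85 rad) should put it. The lid finder puts its middle behind the hinge line, at z of about 184–194 mm.
- **Surroundings:** the yellow lid looks shut. The jar, beaker and tumbler read within about 5 mm of their first positions. The wash bottle reads within about 6 mm in x and y (10 mm in z), and stands in both pictures.
- **Forces:** wrist readings were about zero throughout, apart from the press.

**Went wrong or disagreed:**
- The first approach at a 45° tilt stopped short because joint 4 was at its range end. A second try with the tool turned sideways came up short too, so I used a 30° tilt. Nothing was touched in either attempt.
- The last top-camera search missed the wash bottle; the side-camera search found it with 0.94 confidence.

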